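# Present the labelled dish to the bar-code scanner

## Task

Pick up the porcelain dish by its handle, gently because the handle cracks under a hard squeeze, lift it, then turn it about a quarter turn so that the label on its rim squarely faces the window of the bar-code scanner, keeping the dish level and the loose steel ball resting in its middle all the way. Bring the label straight in front of the window, level with the window's centre and about 80 mm from it, and finish while still holding the dish there, level and still, so that it can be read. Do not let the dish touch the scanner, and leave the vial, the carton and the jar where they are.

Things in the scene. Friction and masses are not known exactly. Their poses are not given: they have to be found in the camera images.
- dish: White porcelain dish, 0.13 kg, on a dark mat 2 mm thick: round, 110 mm across, rim 20 mm high, dished inside (100 mm across, 12 mm deep, lowest point 7 mm above the underside). Origin: centre of the underside; z up; the straight handle runs along -x, the label is on the rim at +x, opposite the handle. At the start the handle points roughly towards the robot, the label away from it.
- handle (a point): Grasp point on the dish's handle, 98 mm from the dish's centre, 23 mm above the underside. The handle is a level bar with flat sides, 12 mm wide (dish y), 16 mm high, free from 65 to 138 mm from the centre. Take it from above across its width. It cracks if pinched with more than about 40 N; 20 to 25 N carries the dish. Axes as the dish.
- label (a point): Centre of the face of the bar-code label: upright white paper, 46 mm wide, 18 mm high, dark bars, in a grey holder hung on the rim opposite the handle; 58 mm from the dish's centre, 11 mm above the underside. It faces along the dish's +x. Axes as the dish.
- ball_center (a point): Centre of a polished steel mixing ball, 20 mm across, 33 g, loose in the middle of the dish (centre 17 mm above the dish's underside). It rolls freely: it leaves the middle if the dish tips more than about 4 degrees or is accelerated by more than about 0.6 m/s2.
- scanner: Bar-code scanner fixed on the bench right of the mat, 163 mm high: round black foot 96 mm across, grey neck, white head 66 mm deep, 82 mm wide, 67 to 163 mm above the bench, black window on one face. Origin: centre of the foot's underside; z up; the window looks along its -x, roughly to the robot's left (+y), across the bench.
- window (a point): Centre of the scanner's window: 35 mm from the scanner's axis along its -x, 115 mm above the bench. Axes as the scanner: the window looks along -x of this frame. It reads a label 40 to 120 mm in front of it, so that the label's +x then points into the window.
- vial: Bystander: glass vial with a blue cap, 28 mm across, 52 mm high, upright, farther from the robot than the scanner. Origin: centre of its underside.
- carton: Bystander: white carton 85 x 45 x 38 mm, on the bench left of the mat. Origin: centre of its underside.
- jar: Bystander: amber glass jar with a white cap, 42 mm across, 75 mm high, upright, on the robot's side of the scanner. Origin: centre of its underside.
There are look-alikes about, which are no part of the job. There is more than one size of the scanner; the job needs the smallest.

How it is judged:
By the outcome, as a careful person would: the job done as asked, in the order asked, and still so for the second after the job is handed in, while the arm keeps its last pose, push and grip.
It also fails if it takes over 42 s, if anything falls off the work surface, if the arm or the gripper's body presses on something with over 40 N, if the wrist force passes 120 N, or if a joint passes its speed limit or range.

## Robot

A 7-joint arm with a two-finger parallel gripper is mounted at the origin on the work surface. World frame = base frame: x ahead of the robot, y to its left, z up, the work surface at z = 0. Lengths are in mm, angles in degrees, forces in N, time in s.
With the tool pointing down it reaches from about 350 to 900 mm from the base axis. Payload 7.2 kg.
Tool frame: the origin (TCP) lies at the very end of the fingers, on their centre line; the grasp point (between the pads) lies 19 mm behind it (hold_point_z is the distance from the TCP to the grasp point, in mm); x points along the fingers, z is the direction in which the jaws open and shut, and the axes are right-handed (so a half turn about x gives the same grasp; the last joint's range is limited). The gripper opens to 85 mm and grips with 20 to 120 N. Pads are 22 mm wide; open, the fingers measure 114 mm over their backs; the gripper's body (76 mm by 85 mm) begins 54 mm behind the grasp point. The pads swing forward as they close: fully open they stand 13 mm farther back than shut.
Start: joints at [65.535, 23.554, -0.728, 91.456, 0.321, 64.991, -4.71], TCP at [219.458, -585.207, 231.297] pointing down, gripper open.
Joint ranges: [-169.25, 169.25], [-16.82, 113.86], [-84.01, 82.57], [7.8, 145.47], [-59.2, 239.2], [7.22, 106.19], [-163.78, 163.78]. Speed limits (degrees/s): [136.94, 136.94, 172.46, 172.46, 180, 180, 180].

## Interface

Orientations are given as a 3x3 rotation matrix whose columns are the frame's x, y, z axes.
In Python, from workcell import * gives the robot as it stands.
- The arm moves only by the shell command python3 -m creep 'ROWS'. ROWS is JSON, a list of rows, each an object with "xyz": the shift along the tool's x, y, z in mm, a list of three; "rotation": the turn, a rotation vector about the tool's x, y, z in rad, a list of three; "hand": the finger opening in mm, from 0 to 85.4. A call has 1 to 8 rows; each row is the pose to reach, as a shift and turn from the pose commanded when the call began, along the tool's axes at that moment; what a row does not reach only later rows make up. A row lasts 1/8 s, in which the tool goes at most 62.5 mm and 10.7 degrees, less where a joint would pass 70% of its speed; a pose out of reach is approached as far as the arm can. A call with a gripper value outside its range is refused whole. The fingers move at their own pace and stop on an object; the grip force is fixed at half the most. Time passes only in rows, so rows that repeat a pose let the fingers close. It gives the time, the measured TCP pose, the force and the opening at its end, in the units of the state.
- read_state(): the state, without advancing time (a new reading comes with each control period).
- camera(name): name is "side" or "top" or "wrist"; returns a dict with "color" (400x640x3 uint8, red, green, blue), "z_map" (400x640 float32, mm along the optical axis (not along the pixel's ray), 0 where there is no reading), "fx", "fy", "cx", "cy" (pixels), "R" (3x3) and "t" (3): a world point X has camera coordinates R X + t; the wrist camera has in their place "tool_from_camera" (4x4, takes a point from camera to tool coordinates, whose origin is the TCP and whose axes are the tool frame's). Camera axes: x right, y down, z forward; pixel columns grow to the right and rows downward; lengths in mm; the calibration is good to about 2 mm. A picture is of the moment at which its call begins: read the wrist's pose just before it.
- finish_job(): hands the job in, once; it reports no verdict.
The state is a dict: "t": time; "q": joint angles; "qvel": joint speeds; "effort": joint torques, N m; "eef_pos": TCP position; "tcp_rot": TCP orientation; "wrist_force": force on the tool from outside, world axes, zero at the start; "moment": the same for the moment, N m; "finger_gap": finger opening in mm.
Only numpy, scipy, OpenCV 4.12 (cv2) and the standard library are available. Lean on these libraries where they do the work, as an engineer would, in place of code of your own. Each camera call takes 0.05 s, during which the arm holds its last target.

## Working session

There is one attempt and no reset: what is moved stays moved. The work goes in short steps, Python scripts to look and compute and a shell command to move; the robot and the scene stay as the last step left them, time stands still between calls to the robot, and variables do not carry over. Pictures are saved under pics/ and viewed, and the job is handed in when it is done.

```bash
ls; mkdir -p pics; python3 - <<'E'
from workcell import *
import cv2,numpy as np
s=read_state();print(s)
for n in ["top","side","wrist"]:
    c=camera(n);cv2.imwrite(f"pics/{n}0.png",c["color"][:,:,::-1])
    np.savez(f"{n}0.npz",**{k:np.array(v) for k,v in c.items()})
    print(n,c["fx"],c["fy"],c["cx"],c["cy"],c.get("R"),c.get("t"),c.get("tool_from_camera"))
E
```

```text
pics
{'t': 0.0, 'q': array([65.53427171, 23.59966006, -0.73053964, 91.50432734,  0.3186135 ,
       64.98985702, -4.7104158 ]), 'qvel': array([ 0.02140479, -0.07733641, -0.00227598, -0.00504474, -0.07223419,
       -0.07632938, -0.02904923]), 'effort': array([-4.05855135e-04, -6.00625920e+01,  6.81764893e-01, -2.99417764e+01,
        1.38178669e-02,  1.05048297e-02, -7.43484037e-06]), 'eef_pos': array([ 219.29290475, -584.73428962,  230.45474289]), 'tcp_rot': array([[-6.21701969e-04,  9.36305355e-01,  3.51186413e-01],
       [ 1.47801322e-03,  3.51186957e-01, -9.36304190e-01],
       [-9.99998714e-01, -6.30439976e-05, -1.60220532e-03]]), 'wrist_force': array([ 0.34145771, -0.30553193,  0.60730612]), 'moment': array([-0.03693224, -0.02238984,  0.01353182]), 'finger_gap': 86.00364100635923}
top 505.06520505640077 505.06520505640077 324.2401000137492 200.2578899456009 [[ 0.00953515 -0.9997033  -0.02241413]
 [-0.99148505 -0.0065408  -0.13005622]
 [ 0.12987103  0.02346338 -0.99125324]] [ -50.65397345  533.34021827 1521.37156281] None
side 516.5215767015349 516.5215767015349 321.2790385050812 199.0397949251437 [[-0.99177956 -0.12614257 -0.02147918]
 [-0.05293425  0.55728561 -0.82863183]
 [ 0.11649579 -0.82068313 -0.55938174]] [ 525.54761303  153.66575503 1551.90051351] None
wrist 277.7665009598849 277.7665009598849 322.313665601537 199.70776091478373 None None [[-3.94870544e-04 -3.07826451e-01  9.51442442e-01 -1.43363157e+02]
 [ 5.31192711e-04 -9.51442446e-01 -3.07826232e-01  7.89798890e+01]
 [ 9.99999781e-01  3.83847779e-04  5.39211764e-04 -4.22187079e-01]
 [ 0.00000000e+00  0.00000000e+00  0.00000000e+00  1.00000000e+00]]
```

View pics/top0.png

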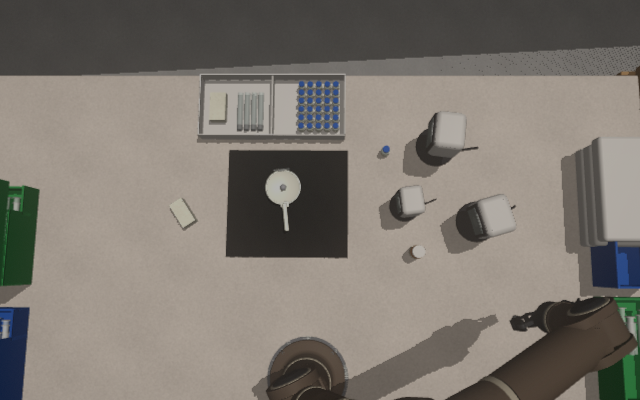

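View pics/side0.png

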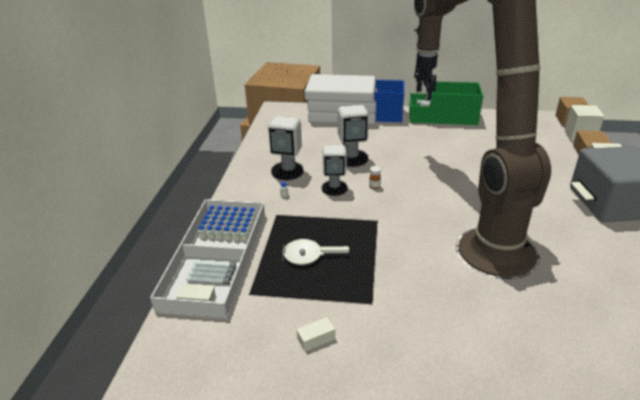

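View pics/wrist0.png

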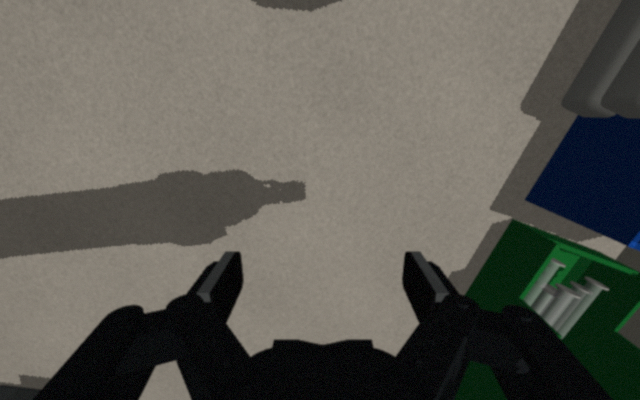

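The top view shows three scanner candidates at (411,202), (447,135) and (492,217). The first looks smallest, with its foot at side (334,188). The dish is at top (283,188) with its handle towards (286,230), the vial at (386,150), the jar at (418,252) and the carton at (182,213). I'll enlarge this to confirm.

```bash
python3 - <<'E'
import cv2,numpy as np
a=cv2.imread("pics/top0.png");b=cv2.imread("pics/side0.png")
A=cv2.resize(a[95:270,255:525],None,fx=2.9,fy=2.9,interpolation=cv2.INTER_CUBIC)[:500]
B=cv2.resize(b[90:290,240:400],None,fx=3,fy=3,interpolation=cv2.INTER_CUBIC)
cv2.imwrite("pics/cropA.png",A);cv2.imwrite("pics/cropB.png",B)
E
```

```text
(no output)
```

View pics/cropA.png

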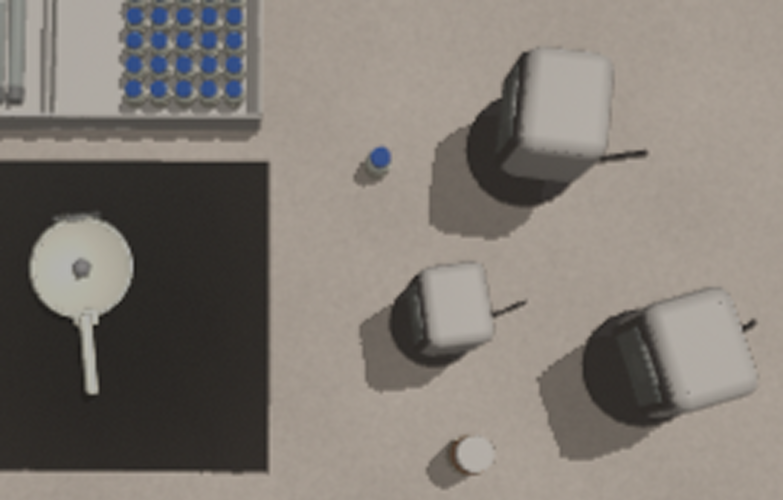

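View pics/cropB.png

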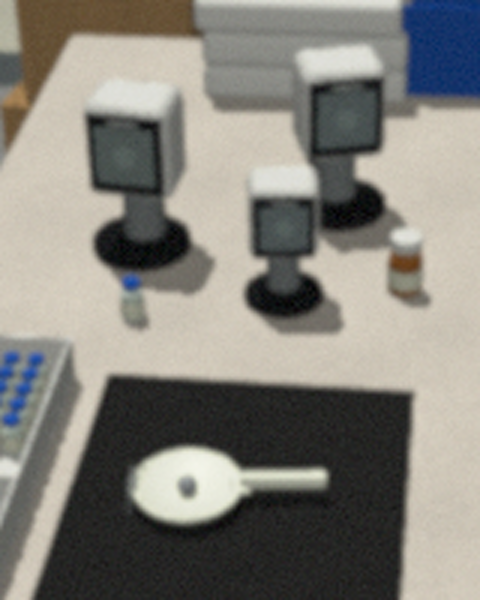

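The crops confirm it. The scanner at top (411,202) / side (334,170) has the smallest foot and head, and it stands between the vial and the jar, as the description says. Next I'll measure.

```bash
cat > h.py <<'E'
import cv2,numpy as np
def load(n): 
    d=np.load(n,allow_pickle=True); return {k:d[k] for k in d.files}
def ray(c,uv,z):
    R=c["R"];t=c["t"];uv=np.atleast_2d(np.array(uv,float))
    d=np.c_[(uv[:,0]-c["cx"])/c["fx"],(uv[:,1]-c["cy"])/c["fy"],np.ones(len(uv))]@R
    o=-R.T@t
    return o+d*((z-o[2])/d[:,2])[:,None]
def proj(c,X):
    p=np.atleast_2d(X)@c["R"].T+c["t"]
    return np.c_[p[:,0]/p[:,2]*c["fx"]+c["cx"],p[:,1]/p[:,2]*c["fy"]+c["cy"]]
def cloud(c):
    z=c["z_map"].astype(float);v,u=np.mgrid[:z.shape[0],:z.shape[1]]
    P=np.stack([(u-c["cx"])/c["fx"]*z,(v-c["cy"])/c["fy"]*z,z],-1)
    return (P-c["t"])@c["R"]
E
python3 - <<'E'
from h import *
for n in ["top0.npz","side0.npz"]:
    c=load(n);P=cloud(c);g=c["color"].astype(int)
    # bench check
    print(n)
    roi=(slice(155,240),slice(262,310)) if "top" in n else (slice(235,270),slice(275,355))
    m=np.zeros(g.shape[:2],np.uint8);m[roi]=(g[roi].min(-1)>100)
    cn=max(cv2.findContours(m,0,cv2.CHAIN_APPROX_NONE)[0],key=cv2.contourArea)
    x,y,w,h=cv2.boundingRect(cn);print("dish bbox",x,y,w,h)
    # rectify to plane z=22 outline
    pts=ray(c,cn[:,0,:],22)[:,:2]
    mm=np.zeros_like(m);cv2.drawContours(mm,[cn],-1,1,-1)
    v,u=np.nonzero(mm); W=ray(c,np.c_[u,v],22)[:,:2]
    Pd=P[mm>0]; print("zs",np.percentile(Pd[:,2],[5,50,95]))
    cen=pts[pts[:,0]>np.median(pts[:,0])]
    (cx,cy),r=cv2.minEnclosingCircle(pts[pts[:,0]>pts[:,0].max()-95].astype(np.float32));print("circ",cx,cy,r)
    for it in range(5):
        d=pts-[cx,cy];rr=np.hypot(*d.T);k=(abs(rr-55)<7)&(pts[:,0]>cx-35)
        A=np.c_[2*pts[k],np.ones(k.sum())];s=np.linalg.lstsq(A,(pts[k]**2).sum(1),rcond=None)[0];cx,cy=s[:2];r=np.sqrt(s[2]+cx*cx+cy*cy)
    print("circ fit",cx,cy,r,k.sum())
    Wh=ray(c,np.c_[u,v],33)[:,:2]
    H=Wh[np.hypot(*(Wh-[cx,cy]).T)>70];vx,vy,x0,y0=cv2.fitLine(H.astype(np.float32),cv2.DIST_L2,0,.01,.01).ravel()
    print("handle line",vx,vy,x0,y0,"yaw from line",np.degrees(np.arctan2(vy,vx)), "far",H[:,0].min(), "yaw centre-mean",np.degrees(np.arctan2(cy-y0,cx-x0)))
    # scanner head top
    roi=(slice(165,230),slice(375,440)) if "top" in n else (slice(130,200),slice(310,355))
    k=np.zeros(m.shape,bool);k[roi]=True
    T=P[k&(P[...,2]>150)&(P[...,2]<175)]
    print("head top",len(T),T.mean(0),cv2.minAreaRect(T[:,:2].astype(np.float32)))
    k1=np.zeros(m.shape,bool);k1[roi]=True
    f=k1&(g.max(-1)<75)&(abs(P[...,2])<15)
    F=P[f];print("foot",len(F),cv2.minEnclosingCircle(F[:,:2].astype(np.float32)) if len(F) else 0)
E
```

```text
top0.npz
dish bbox 265 169 36 62
zs [ 7.35590277 17.86201613 32.50348707]
circ 578.0137939453125 84.2435302734375 55.71487808227539
circ fit 577.2872946421179 84.26394386754373 54.32135598257032 71
handle line 0.9918195 0.12764814 473.32388 72.086006 yaw from line 7.333709 far 441.18825484669475 yaw centre-mean 6.6809965646487735
head top 670 [ 519.46775089 -295.08489417  161.20731068] ((520.2687377929688, -295.4418640136719), (81.21167755126953, 70.65800476074219), 8.682103157043457)
foot 151 ((565.13037109375, -338.466552734375), 108.38264465332031)
side0.npz
dish bbox 283 239 66 26
zs [ 0.04424878 15.56245984 29.48891095]
circ 575.8893432617188 87.71672058105469 59.31071853637695
circ fit 575.7044940757163 87.5748950825805 57.25934338518931 68
handle line 0.87629783 0.48176974 476.8659 85.37344 yaw from line 28.801048 far 439.10617457013717 yaw centre-mean 1.275949290320488
head top 250 [ 517.68729286 -289.74384394  157.77702567] ((513.9536743164062, -357.4856872558594), (220.7872314453125, 81.96564483642578), 85.34618377685547)
foot 311 ((511.7385559082031, -380.5390625), 140.12425231933594)
```

Top view gives the dish centre near (577,84) with a yaw of about 7°. The scanner yaw needs refining, so I'll use the window face in the side depth map and the foot.

```bash
python3 - <<'E'
from h import *
c=load("side0.npz");P=cloud(c);g=c["color"].astype(int)
k=np.zeros(P.shape[:2],bool);k[145:180,318:352]=True
S=k&(P[...,2]>80)&(P[...,2]<150)&(np.hypot(P[...,0]-520,P[...,1]+265)<60)
D=P[S];print(len(D))
for it in range(4):
    A=np.c_[D[:,0],np.ones(len(D))];s=np.linalg.lstsq(A,D[:,1],rcond=None)[0];r=D[:,1]-A@s;D=D[abs(r)<max(2.0*r.std(),2)]
n=np.array([-s[0],1]);n/=np.linalg.norm(n);print("front face line",s,"std",r.std(),len(D),"normal az",np.degrees(np.arctan2(n[1],n[0])),D.mean(0))
# window dark quad
m=(k&(g.max(-1)<110)).astype(np.uint8)
cn=max(cv2.findContours(m,0,cv2.CHAIN_APPROX_NONE)[0],key=cv2.contourArea);print("win rect",cv2.minAreaRect(cn),cv2.boundingRect(cn))
M=cv2.moments(cn);uv=[M['m10']/M['m00'],M['m01']/M['m00']];print(uv,ray(c,uv,115))
t=load("top0.npz");gt=t["color"].astype(int)
# top: head top-face mask by colour
q=np.zeros(gt.shape[:2],np.uint8);q[175:230,390:432]=(gt[175:230,390:432].min(-1)>0)
Pt=cloud(t);b=((Pt[...,2]>152)&(q>0)).astype(np.uint8)
cn=max(cv2.findContours(b,0,cv2.CHAIN_APPROX_NONE)[0],key=cv2.contourArea)
W=ray(t,cn[:,0],163)[:,:2].astype(np.float32);print("top rect",cv2.minAreaRect(W))
# foot dark mask in both views
for n,cc,roi in (("top",t,(185,222,385,410)),("side",c,(178,196,318,352))):
    G=cc["color"].astype(int);f=np.zeros(G.shape[:2],np.uint8);f[roi[0]:roi[1],roi[2]:roi[3]]=(G.max(-1)<62)[roi[0]:roi[1],roi[2]:roi[3]]
    cn=max(cv2.findContours(f,0,cv2.CHAIN_APPROX_NONE)[0],key=cv2.contourArea);W=ray(cc,cn[:,0],8)[:,:2]
    print(n,"foot bounds",W.min(0),W.max(0))
I=cv2.resize(cv2.imread("pics/side0.png")[140:205,305:365],None,fx=9,fy=9,interpolation=cv2.INTER_NEAREST);cv2.imwrite("pics/sc.png",I)
I=cv2.resize(cv2.imread("pics/top0.png")[175:230,380:445],None,fx=9,fy=9,interpolation=cv2.INTER_NEAREST);cv2.imwrite("pics/sct.png",I)
E
```

```text
429
front face line [ 1.21473210e-01 -3.23300766e+02] std 3.6566695017646103 364 normal az 96.92596936064083 [ 516.70288766 -260.43029028  115.27955259]
win rect ((337.5, 162.0), (34.0, 27.0), 90.0) (324, 145, 28, 35)
[337.41995714722987, 164.1282522191613] [[ 506.1684117 -271.2339575  115.       ]]
top rect ((519.9866943359375, -293.7408752441406), (81.83618927001953, 69.90519714355469), 7.1342339515686035)
top foot bounds [ 476.88256392 -309.65490339] [ 571.08292067 -250.9379018 ]
side foot bounds [ 476.5530843 -327.7100132] [ 561.79147238 -239.55174907]
```

View pics/sc.png

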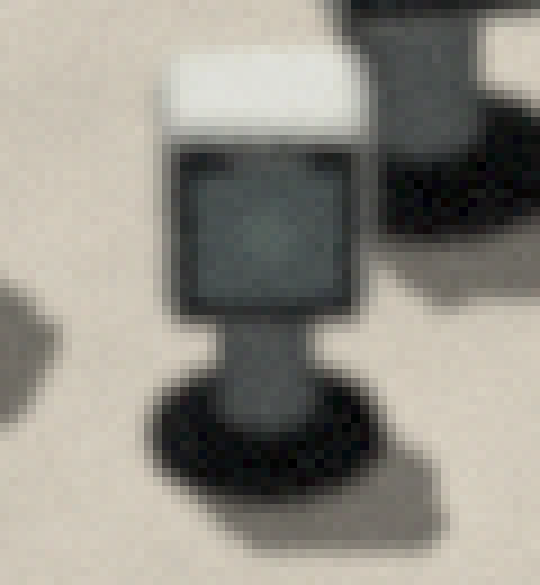

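View pics/sct.png

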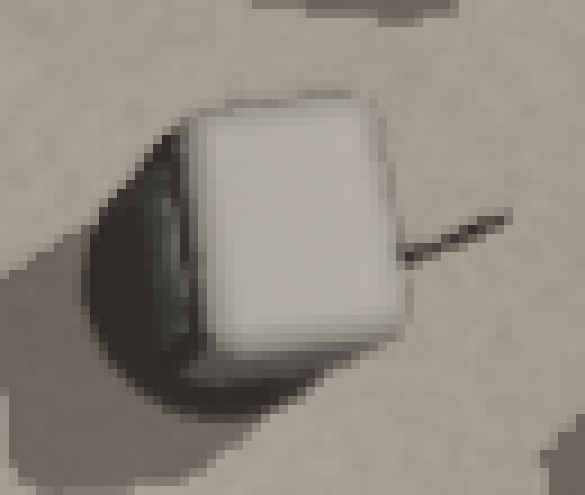

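```bash
python3 -m creep '[{"xyz":[0,30,-33],"rotation":[-0.18,0,0],"hand":40},{"xyz":[0,60,-65],"rotation":[-0.36,0,0],"hand":40},{"xyz":[0,89,-98],"rotation":[-0.54,0,0],"hand":40},{"xyz":[0,118,-131],"rotation":[-0.72,0,0],"hand":40},{"xyz":[0,148,-164],"rotation":[-0.9,0,0],"hand":40},{"xyz":[0,178,-196],"rotation":[-1.08,0,0],"hand":40},{"xyz":[0,207,-229],"rotation":[-1.27,0,0],"hand":40},{"xyz":[0,237,-261],"rotation":[-1.45,0,0],"hand":40}]'; python3 -c "
from workcell import *
s=read_state();print(s['q'],s['eef_pos'],s['tcp_rot'])"
```

```text
t: 1.15
eef_pos: [349.9, -256.2, 231.3]
tcp_rot: [[-0.0, -0.242, 0.97], [-0.0, 0.97, 0.242], [-1.0, -0.0, -0.0]]
wrist_force: [0.8, -0.8, -0.6]
finger_gap: 40.0
[ 53.24960084   6.32655772 -25.07717549 115.11079809   3.13257982
  59.19079807  40.67970537] [ 349.8960401  -256.20170449  231.2631041 ] [[-8.26073421e-05 -2.41561679e-01  9.70385464e-01]
 [-2.16843557e-04  9.70385449e-01  2.41561656e-01]
 [-9.99999973e-01 -1.90467070e-04 -1.32542056e-04]]
```

```bash
python3 -m creep '[{"xyz":[0,36,25],"rotation":[-0.18,0,0],"hand":40},{"xyz":[0,72,51],"rotation":[-0.36,0,0],"hand":40},{"xyz":[0,108,76],"rotation":[-0.54,0,0],"hand":40},{"xyz":[0,144,102],"rotation":[-0.72,0,0],"hand":40},{"xyz":[20,180,127],"rotation":[-0.9,0,0],"hand":36},{"xyz":[45,215,153],"rotation":[-1.08,0,0],"hand":33},{"xyz":[70,251,178],"rotation":[-1.27,0,0],"hand":30},{"xyz":[90,287,204],"rotation":[-1.45,0,0],"hand":30}]'; python3 -m creep '[{"xyz":[0,0,0],"rotation":[0,0,0],"hand":30},{"xyz":[0,0,0],"rotation":[0,0,0],"hand":30}]';python3 - <<'E'
from workcell import *
import cv2,numpy as np
s=read_state();c=camera("wrist");print(s['q'],s['eef_pos'],s['tcp_rot'])
cv2.imwrite("pics/w1.png",c["color"][:,:,::-1])
d={k:np.array(v) for k,v in c.items()};np.savez("w1.npz",p=s['eef_pos'],Rt=s['tcp_rot'],**d)
E
```

```text
t: 2.15
eef_pos: [480.4, 70.4, 140.3]
tcp_rot: [[-0.0, -0.992, -0.122], [-0.0, -0.122, 0.992], [-1.0, 0.0, -0.0]]
wrist_force: [1.4, -0.9, 0.2]
finger_gap: 30.0
t: 2.4
eef_pos: [479.9, 68.9, 141.0]
tcp_rot: [[-0.001, -0.993, -0.116], [-0.0, -0.116, 0.993], [-1.0, 0.001, -0.0]]
wrist_force: [0.3, -0.7, 0.6]
finger_gap: 30.0
[ 23.82067221  22.73825479 -46.38102347 113.89426429  20.81172802
  51.93932685  63.19197061] [479.92726727  68.94812973 141.04906861] [[-1.10436709e-03 -9.93286531e-01 -1.15674748e-01]
 [-3.26548682e-04 -1.15674454e-01  9.93287126e-01]
 [-9.99999337e-01  1.13472705e-03 -1.96609347e-04]]
```

View pics/w1.png

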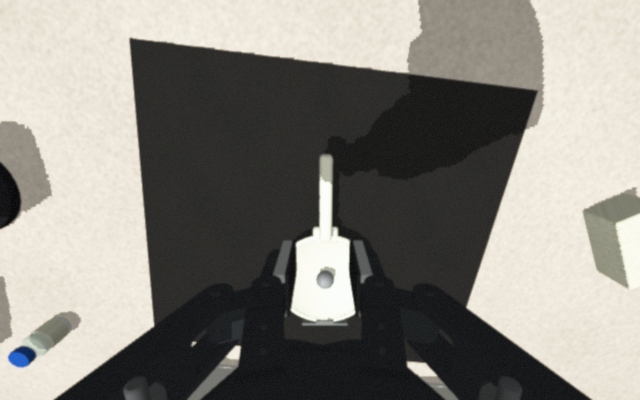

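Wrist view: the handle runs from (326,155) to (325,235), the ball is near (325,279), and the label edge is at (325,323). I'll cast these rays.

```bash
cat >> h.py <<'E'
def wcam(d):
    T=d["tool_from_camera"];R=d["Rt"]@T[:3,:3];p=d["Rt"]@T[:3,3]+d["p"]
    c=dict(d);c["R"]=R.T;c["t"]=-R.T@p;return c
E
python3 - <<'E'
from h import *
c=wcam(load("w1.npz"));g=c["color"].astype(int)
m=np.zeros(g.shape[:2],np.uint8);m[150:226,310:342]=(g[150:226,310:342].min(-1)>110)
v,u=np.nonzero(m);W=ray(c,np.c_[u,v],33)[:,:2]
vx,vy,x0,y0=cv2.fitLine(W.astype(np.float32),cv2.DIST_L2,0,.01,.01).ravel();print("handle dir",np.degrees(np.arctan(vy/vx)),x0,y0,"x range",W[:,0].min(),W[:,0].max())
for v in (170,190,210,220): 
    uu=np.nonzero(m[v])[0]; e=ray(c,[[uu.min()-.5,v],[uu.max()+.5,v]],33);print(v,uu.min(),uu.max(),e[:,:2].round(1).tolist())
r=g[262:298,305:345];b=np.zeros(g.shape[:2],np.uint8);b[262:298,305:345]=(r.max(-1)<190)
cn=max(cv2.findContours(b,0,2)[0],key=cv2.contourArea);(bx,by),br=cv2.minEnclosingCircle(cn);print("ball",bx,by,br,ray(c,[bx,by],19))
P=cloud(c);print("ztop handle",P[190:215,324:328,2].mean(), "mat",P[100,250,2],"bench",P[60,60,2])
h=P[195:220,323:328].reshape(-1,3);print(h.mean(0))
E
```

```text
handle dir 6.30496 473.61734 71.26048 x range 439.27182137137254 508.4173488241056
170 320 331 [[454.0, 63.7], [452.7, 74.6]]
190 319 331 [[473.1, 64.9], [471.6, 77.0]]
210 319 331 [[492.9, 67.1], [491.5, 79.6]]
220 319 331 [[503.2, 68.3], [501.8, 80.9]]
ball 326.0 277.0 10.63024616241455 [[575.16776765  84.5302008   19.        ]]
ztop handle 36.23236077857424 mat 2.5031522848588548 bench -0.6253003330146354
[488.38110741  72.86012505  35.6356027 ]
```

```bash
python3 -m creep '[{"xyz":[20,0.6,3.1],"rotation":[0,0,0],"hand":30},{"xyz":[45,0.6,3.1],"rotation":[0,0,0],"hand":28},{"xyz":[70,0.6,3.1],"rotation":[0,0,0],"hand":26},{"xyz":[90,0.6,3.1],"rotation":[0,0,0],"hand":24},{"xyz":[108,0.6,3.1],"rotation":[0,0,0],"hand":22},{"xyz":[120,0.6,3.1],"rotation":[0,0,0],"hand":20},{"xyz":[128,0.6,3.1],"rotation":[0,0,0],"hand":20},{"xyz":[132,0.6,3.1],"rotation":[0,0,0],"hand":20}]'; python3 -m creep '[{"xyz":[0,0,0],"rotation":[0,0,0],"hand":18},{"xyz":[0,0,0],"rotation":[0,0,0],"hand":18}]';python3 - <<'E'
from workcell import *
import cv2,numpy as np
s=read_state();c=camera("wrist");print(s['eef_pos'],s['tcp_rot'],s['finger_gap'])
cv2.imwrite("pics/w2.png",c["color"][:,:,::-1])
d={k:np.array(v) for k,v in c.items()};np.savez("w2.npz",p=s['eef_pos'],Rt=s['tcp_rot'],**d)
E
```

```text
t: 3.45
eef_pos: [479.5, 72.4, 9.1]
tcp_rot: [[0.0, -0.993, -0.117], [-0.0, -0.117, 0.993], [-1.0, -0.0, -0.0]]
wrist_force: [0.1, -0.3, -0.4]
finger_gap: 19.9
t: 3.7
eef_pos: [479.6, 72.5, 9.6]
tcp_rot: [[0.001, -0.993, -0.117], [0.0, -0.117, 0.993], [-1.0, -0.001, -0.0]]
wrist_force: [-0.2, -0.2, -0.1]
finger_gap: 18.1
[479.63432892  72.5294838    9.6464599 ] [[ 6.80829752e-04 -9.93129877e-01 -1.17015315e-01]
 [ 6.37741691e-05 -1.17015299e-01  9.93130110e-01]
 [-9.99999766e-01 -6.83615081e-04 -1.63314644e-05]] 18.114069861556672
```

View pics/w2.png

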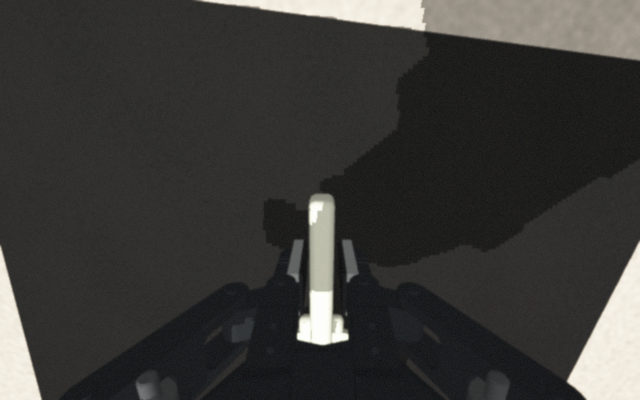

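The handle (columns 308–334) is centred between the pads (about 303 and 342). I'll lower 2.5 mm and then close in small steps.

```bash
python3 -m creep '[{"xyz":[2.5,0,0],"rotation":[0,0,0],"hand":16},{"xyz":[2.5,0,0],"rotation":[0,0,0],"hand":15},{"xyz":[2.5,0,0],"rotation":[0,0,0],"hand":14},{"xyz":[2.5,0,0],"rotation":[0,0,0],"hand":13},{"xyz":[2.5,0,0],"rotation":[0,0,0],"hand":13}]'; python3 -m creep '[{"xyz":[0,0,0],"rotation":[0,0,0],"hand":12.5},{"xyz":[0,0,0],"rotation":[0,0,0],"hand":12.5}]';python3 -m creep '[{"xyz":[0,0,0],"rotation":[0,0,0],"hand":12},{"xyz":[0,0,0],"rotation":[0,0,0],"hand":12}]';python3 -m creep '[{"xyz":[0,0,0],"rotation":[0,0,0],"hand":11.6},{"xyz":[0,0,0],"rotation":[0,0,0],"hand":11.6}]'; python3 -c "
from workcell import *
s=read_state();print(s['finger_gap'],s['eef_pos'],s['wrist_force'],s['moment'])"
```

```text
t: 4.38
eef_pos: [479.3, 72.4, 6.8]
tcp_rot: [[0.0, -0.993, -0.117], [-0.0, -0.117, 0.993], [-1.0, 0.0, -0.0]]
wrist_force: [-0.3, -0.3, 0.7]
finger_gap: 13.2
t: 4.62
eef_pos: [479.3, 72.4, 6.8]
tcp_rot: [[-0.0, -0.993, -0.117], [-0.0, -0.117, 0.993], [-1.0, 0.0, -0.0]]
wrist_force: [0.5, -0.9, 0.2]
finger_gap: 12.3
t: 4.88
eef_pos: [479.4, 72.3, 6.8]
tcp_rot: [[0.0, -0.993, -0.117], [-0.0, -0.117, 0.993], [-1.0, 0.0, -0.0]]
wrist_force: [-0.2, -1.3, 0.3]
finger_gap: 12.0
t: 5.12
eef_pos: [479.4, 72.3, 6.8]
tcp_rot: [[0.0, -0.993, -0.117], [-0.0, -0.117, 0.993], [-1.0, -0.0, -0.0]]
wrist_force: [0.2, -1.5, 1.1]
finger_gap: 12.0
11.994169426286346 [479.37826015  72.29711498   6.80384342] [ 0.18725426 -1.48650905  1.07701621] [-0.178166    0.06176968 -0.08651197]
```

```bash
for h in 1; do python3 -m creep '[{"xyz":[0,0,0],"rotation":[0,0,0],"hand":11.3},{"xyz":[0,0,0],"rotation":[0,0,0],"hand":11.3}]'; python3 -m creep '[{"xyz":[0,0,0],"rotation":[0,0,0],"hand":11},{"xyz":[0,0,0],"rotation":[0,0,0],"hand":11}]'; done;  python3 -c "
from workcell import *
for i in range(4):
  s=read_state();print(s['finger_gap'],s['eef_pos'],s['wrist_force'],s['moment'])"
```

```text
t: 5.38
eef_pos: [479.3, 72.3, 6.8]
tcp_rot: [[-0.0, -0.993, -0.117], [-0.0, -0.117, 0.993], [-1.0, 0.0, -0.0]]
wrist_force: [0.1, -0.6, 0.4]
finger_gap: 11.5
t: 5.62
eef_pos: [479.3, 72.3, 6.8]
tcp_rot: [[0.0, -0.993, -0.117], [-0.0, -0.117, 0.993], [-1.0, 0.0, -0.0]]
wrist_force: [0.2, -2.0, 1.8]
finger_gap: 11.4
11.383744321530882 [479.34331036  72.31979561   6.80784634] [ 0.20438893 -1.98312911  1.81542656] [-0.19883891  0.02755082 -0.09619405]
11.383744321530882 [479.34331036  72.31979561   6.80784634] [ 0.20438893 -1.98312911  1.81542656] [-0.19883891  0.02755082 -0.09619405]
11.383744321530882 [479.34331036  72.31979561   6.80784634] [ 0.20438893 -1.98312911  1.81542656] [-0.19883891  0.02755082 -0.09619405]
11.383744321530882 [479.34331036  72.31979561   6.80784634] [ 0.20438893 -1.98312911  1.81542656] [-0.19883891  0.02755082 -0.09619405]
```

```bash
python3 -m creep '[{"xyz":[-0.5,0,0],"rotation":[0,0,0],"hand":11},{"xyz":[-1,0,0],"rotation":[0,0,0],"hand":11},{"xyz":[-1.7,0,0],"rotation":[0,0,0],"hand":11},{"xyz":[-2.4,0,0],"rotation":[0,0,0],"hand":11},{"xyz":[-3,0,0],"rotation":[0,0,0],"hand":11},{"xyz":[-3,0,0],"rotation":[0,0,0],"hand":11}]'; python3 - <<'E'
from workcell import *
import cv2,numpy as np
s=read_state();print(s['finger_gap'],s['wrist_force'],s['moment'])
for n in ("side","top"):
    c=camera(n);cv2.imwrite(f"pics/{n}L1.png",cv2.resize(c["color"][(slice(225,275) if n=="side" else slice(155,245)),(slice(260,365) if n=="side" else slice(250,330)),::-1],None,fx=6,fy=6,interpolation=cv2.INTER_CUBIC))
E
```

```text
t: 6.38
eef_pos: [479.4, 72.4, 9.8]
tcp_rot: [[0.0, -0.993, -0.117], [-0.0, -0.117, 0.993], [-1.0, -0.0, -0.0]]
wrist_force: [-0.2, -0.1, -1.8]
finger_gap: 11.4
11.408560303417083 [-0.24480328 -0.06717597 -1.75933708] [-0.03655056  0.11254397 -0.0046385 ]
```

View pics/sideL1.png

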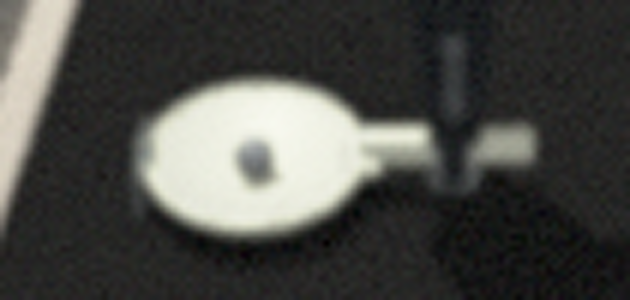

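The side crop shows the dish clear of the mat with its shadow below, and the ball in the middle at crop (255,160). The wrist carries about 1.8 N, so it holds the full weight. I'll check for droop with the wrist camera while lifting a bit more.

```bash
python3 -m creep '[{"xyz":[-0.7,0,0],"rotation":[0,0,0],"hand":11},{"xyz":[-2.5,0,0],"rotation":[0,0,0],"hand":11},{"xyz":[-5,0,0],"rotation":[0,0,0],"hand":11},{"xyz":[-8,0,0],"rotation":[0,0,0],"hand":11},{"xyz":[-10.5,0,0],"rotation":[0,0,0],"hand":11},{"xyz":[-12,0,0],"rotation":[0,0,0],"hand":11},{"xyz":[-12,0,0],"rotation":[0,0,0],"hand":11}]'; cat > look.py <<'E'
import sys
from workcell import *
from h import *
tag=sys.argv[1]
s=read_state();print(s['t'],s['finger_gap'],s['eef_pos'],s['wrist_force'],s['moment'])
for n in ("wrist","top","side"):
    c=camera(n);d={k:np.array(v) for k,v in c.items()};np.savez(f"{n}_{tag}.npz",p=s['eef_pos'],Rt=s['tcp_rot'],**d)
    cv2.imwrite(f"pics/{n}_{tag}.png",c["color"][:,:,::-1])
E
python3 look.py L2; python3 - <<'E'
from h import *
a=cv2.imread("pics/wrist_L2.png");s=cv2.imread("pics/side_L2.png")
A=cv2.resize(a[150:400,180:470],None,fx=2,fy=2);B=cv2.resize(s[215:275,265:365],None,fx=5,fy=5)
H=np.zeros((500,580+500,3),np.uint8)
cv2.imwrite("pics/L2a.png",A);cv2.imwrite("pics/L2b.png",B)
for n in ("w2","wrist_L2"):
    c=load(n+".npz");z=c["z_map"].astype(float);T=c["tool_from_camera"]
    v,u=np.mgrid[205:340:8,318:326];zz=z[v,u];P=np.stack([(u-c["cx"])/c["fx"]*zz,(v-c["cy"])/c["fy"]*zz,zz],-1)@T[:3,:3].T+T[:3,3]
    print(n);print(np.median(P,1).round(1)[:, :2].tolist())
E
```

```text
t: 7.35
eef_pos: [479.4, 72.4, 21.9]
tcp_rot: [[0.0, -0.993, -0.117], [-0.0, -0.117, 0.993], [-1.0, -0.0, -0.0]]
wrist_force: [-0.7, -0.2, -1.8]
finger_gap: 11.2
7.35 11.199635961632337 [479.42778008  72.40405104  21.90459798] [-0.67785058 -0.17029034 -1.84884468] [-0.02948269  0.12472516  0.03575688]
w2
[[-23.9, 37.8], [-24.4, 34.1], [-24.1, 30.0], [-24.5, 26.1], [-24.3, 21.9], [-24.3, 17.8], [-24.5, 13.6], [-23.9, 8.9], [-23.8, 4.4], [-24.2, 0.1], [-24.2, -4.5], [-24.1, -9.3], [-23.9, -14.3], [-24.0, -19.1], [-24.2, -24.0], [-23.9, -29.4], [-24.1, -34.6]]
wrist_L2
[[-25.9, 38.4], [-27.0, 35.0], [-26.7, 31.1], [-26.8, 27.1], [-27.0, 23.2], [-26.9, 19.1], [-26.9, 14.9], [-27.0, 10.7], [-26.7, 6.2], [-26.8, 1.9], [-27.0, -2.5], [-27.2, -7.0], [-26.8, -12.0], [-26.7, -16.9], [-26.6, -21.9], [-26.7, -26.9], [-26.7, -32.1]]
```

View pics/L2a.png

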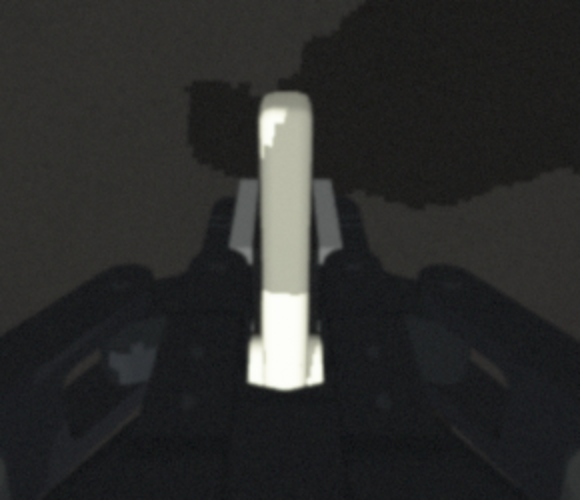

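View pics/L2b.png

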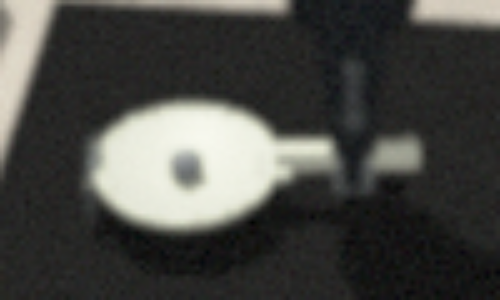

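The handle top is level to within 0.5° in the tool frame, the ball is central, and there is no droop. Now lifting straight up 87 mm with gentle ramps.

```bash
python3 -m creep '[{"xyz":[-1,0,0],"rotation":[0,0,0],"hand":11},{"xyz":[-4,0,0],"rotation":[0,0,0],"hand":11},{"xyz":[-9,0,0],"rotation":[0,0,0],"hand":11},{"xyz":[-16,0,0],"rotation":[0,0,0],"hand":11},{"xyz":[-24,0,0],"rotation":[0,0,0],"hand":11},{"xyz":[-32,0,0],"rotation":[0,0,0],"hand":11},{"xyz":[-40,0,0],"rotation":[0,0,0],"hand":11},{"xyz":[-48,0,0],"rotation":[0,0,0],"hand":11}]'; python3 -m creep '[{"xyz":[-8,0,0],"rotation":[0,0,0],"hand":11},{"xyz":[-16,0,0],"rotation":[0,0,0],"hand":11},{"xyz":[-23,0,0],"rotation":[0,0,0],"hand":11},{"xyz":[-29,0,0],"rotation":[0,0,0],"hand":11},{"xyz":[-33,0,0],"rotation":[0,0,0],"hand":11},{"xyz":[-36,0,0],"rotation":[0,0,0],"hand":11},{"xyz":[-38,0,0],"rotation":[0,0,0],"hand":11},{"xyz":[-39,0,0],"rotation":[0,0,0],"hand":11}]'; python3 look.py L3; python3 - <<'E'
from h import *
s=cv2.imread("pics/side_L3.png")
cv2.imwrite("pics/L3b.png",cv2.resize(s[190:270,265:365],None,fx=5,fy=5))
c=load("wrist_L3.npz");z=c["z_map"].astype(float);T=c["tool_from_camera"]
v,u=np.mgrid[205:340:12,318:326];zz=z[v,u];P=np.stack([(u-c["cx"])/c["fx"]*zz,(v-c["cy"])/c["fy"]*zz,zz],-1)@T[:3,:3].T+T[:3,3]
print(np.median(P,1).round(1)[:, :2].tolist())
E
```

```text
t: 8.5
eef_pos: [479.3, 72.4, 70.4]
tcp_rot: [[0.0, -0.993, -0.117], [-0.0, -0.117, 0.993], [-1.0, -0.0, -0.0]]
wrist_force: [-0.4, 0.6, -1.9]
finger_gap: 11.4
t: 9.5
eef_pos: [479.3, 72.4, 108.8]
tcp_rot: [[-0.0, -0.993, -0.117], [-0.0, -0.117, 0.993], [-1.0, 0.0, 0.0]]
wrist_force: [-0.2, -0.3, -0.7]
finger_gap: 11.7
9.5 11.718774503589902 [479.27880779  72.40717042 108.78132457] [-0.2395696  -0.31986268 -0.69269367] [-0.02199284  0.12857561  0.01369642]
[[-25.7, 38.4], [-26.5, 32.9], [-27.4, 27.4], [-26.9, 21.2], [-27.2, 15.1], [-26.9, 8.5], [-26.9, 1.9], [-26.8, -5.0], [-26.6, -12.2], [-27.0, -19.2], [-27.1, -26.5], [-27.0, -34.3]]
```

View pics/L3b.png

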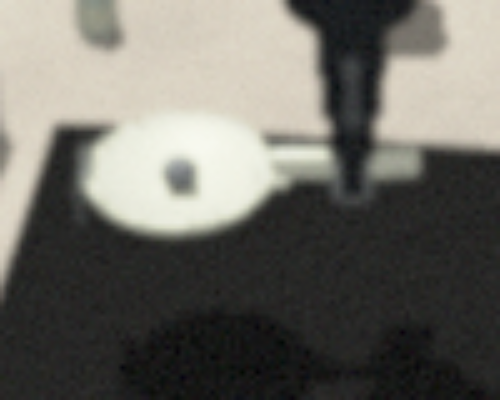

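Level, no slip, and the ball is in the middle at crop (180,175). Next is the quarter turn, slow and ramped.

```bash
python3 -m creep '[{"xyz":[0,0,0],"rotation":[0.005,0,0],"hand":11},{"xyz":[0,0,0],"rotation":[0.02,0,0],"hand":11},{"xyz":[0,0,0],"rotation":[0.05,0,0],"hand":11},{"xyz":[0,0,0],"rotation":[0.095,0,0],"hand":11},{"xyz":[0,0,0],"rotation":[0.155,0,0],"hand":11},{"xyz":[0,0,0],"rotation":[0.225,0,0],"hand":11},{"xyz":[0,0,0],"rotation":[0.305,0,0],"hand":11},{"xyz":[0,0,0],"rotation":[0.385,0,0],"hand":11}]'; python3 -m creep '[{"xyz":[0,0,0],"rotation":[0.08,0,0],"hand":11},{"xyz":[0,0,0],"rotation":[0.16,0,0],"hand":11},{"xyz":[0,0,0],"rotation":[0.24,0,0],"hand":11},{"xyz":[0,0,0],"rotation":[0.32,0,0],"hand":11},{"xyz":[0,0,0],"rotation":[0.40,0,0],"hand":11},{"xyz":[0,0,0],"rotation":[0.48,0,0],"hand":11},{"xyz":[0,0,0],"rotation":[0.56,0,0],"hand":11},{"xyz":[0,0,0],"rotation":[0.64,0,0],"hand":11}]'; python3 -m creep '[{"xyz":[0,0,0],"rotation":[0.08,0,0],"hand":11},{"xyz":[0,0,0],"rotation":[0.16,0,0],"hand":11},{"xyz":[0,0,0],"rotation":[0.24,0,0],"hand":11},{"xyz":[0,0,0],"rotation":[0.315,0,0],"hand":11},{"xyz":[0,0,0],"rotation":[0.38,0,0],"hand":11},{"xyz":[0,0,0],"rotation":[0.435,0,0],"hand":11},{"xyz":[0,0,0],"rotation":[0.475,0,0],"hand":11},{"xyz":[0,0,0],"rotation":[0.50,0,0],"hand":11}]'; python3 -m creep '[{"xyz":[0,0,0],"rotation":[0.015,0,0],"hand":11},{"xyz":[0,0,0],"rotation":[0.025,0,0],"hand":11},{"xyz":[0,0,0],"rotation":[0.03,0,0],"hand":11},{"xyz":[0,0,0],"rotation":[0.03,0,0],"hand":11}]'; python3 look.py R1; python3 - <<'E'
from h import *
s=cv2.imread("pics/side_R1.png");t=cv2.imread("pics/top_R1.png")
cv2.imwrite("pics/R1b.png",cv2.resize(s[130:290,255:395],None,fx=3.6,fy=3.6))
cv2.imwrite("pics/R1t.png",cv2.resize(t[140:260,260:450],None,fx=4,fy=4))
c=load("wrist_R1.npz");z=c["z_map"].astype(float);T=c["tool_from_camera"]
v,u=np.mgrid[205:340:12,318:326];zz=z[v,u];P=np.stack([(u-c["cx"])/c["fx"]*zz,(v-c["cy"])/c["fy"]*zz,zz],-1)@T[:3,:3].T+T[:3,3]
print(np.median(P,1).round(1)[:, :2].tolist())
E
```

```text
t: 10.65
eef_pos: [479.3, 72.5, 108.8]
tcp_rot: [[0.0, -0.963, 0.268], [0.0, 0.268, 0.963], [-1.0, -0.0, 0.0]]
wrist_force: [-1.3, 0.3, -2.4]
finger_gap: 11.4
t: 11.65
eef_pos: [479.4, 72.6, 108.8]
tcp_rot: [[0.0, -0.613, 0.79], [0.0, 0.79, 0.613], [-1.0, 0.0, 0.0]]
wrist_force: [-0.2, 0.3, -1.3]
finger_gap: 11.2
t: 12.65
eef_pos: [479.4, 72.5, 108.8]
tcp_rot: [[0.0, -0.161, 0.987], [0.0, 0.987, 0.161], [-1.0, 0.0, 0.0]]
wrist_force: [0.4, 0.1, -1.6]
finger_gap: 11.6
t: 13.15
eef_pos: [479.3, 72.4, 108.8]
tcp_rot: [[0.0, -0.133, 0.991], [0.0, 0.991, 0.133], [-1.0, 0.0, 0.0]]
wrist_force: [0.5, -0.5, -0.8]
finger_gap: 11.4
13.15 11.356507021004093 [479.3428191   72.411226   108.78478103] [ 0.54392752 -0.50010067 -0.82344947] [ 0.15180461  0.05094792 -0.01396018]
[[-25.8, 38.8], [-27.5, 33.7], [-27.2, 27.7], [-26.9, 21.5], [-27.1, 15.4], [-27.0, 8.9], [-26.8, 2.2], [-26.5, -4.8], [-27.0, -11.6], [-26.9, -18.9], [-26.8, -26.4], [-26.7, -34.4]]
```

View pics/R1b.png

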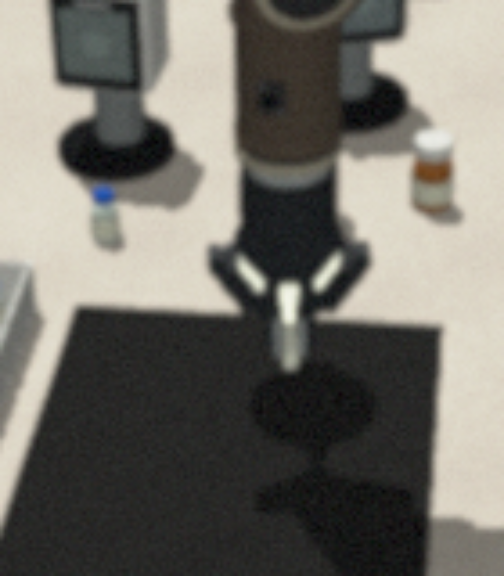

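View pics/R1t.png

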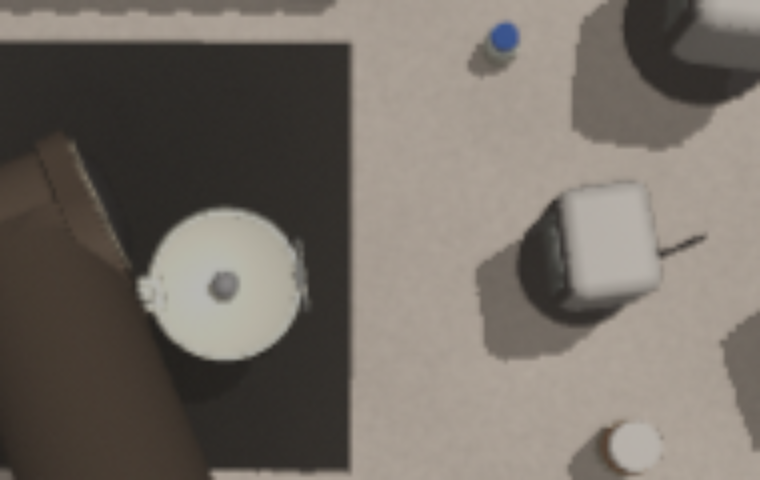

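View pics/wrist_R1.png

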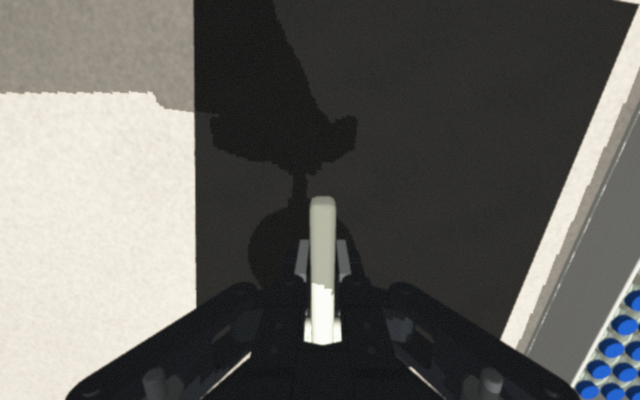

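Top crop: the dish is at (225,284) with the ball in its middle, the label at (302,275) faces the scanner, and the scanner head is at (610,245). I'll measure both in this same picture.

```bash
cat > meas.py <<'E'
import sys
from h import *
c=load(f"top_{sys.argv[1]}.npz");g=c["color"].astype(int);P=cloud(c);zu=float(sys.argv[2])
# dish predicted from tool
p=c["p"];R=c["Rt"];ax=-R[:,1];pc=p+98*ax;u0,v0=proj(c,[[pc[0],pc[1],zu+20]])[0];print("pred dish",pc[:2],u0,v0)
a,b=int(u0),int(v0);m=np.zeros(g.shape[:2],np.uint8);m[b-23:b+24,a-23:a+24]=(g.min(-1)>105)[b-23:b+24,a-23:a+24]&(abs(P[b-23:b+24,a-23:a+24,2]-zu-10)<25)
cn=max(cv2.findContours(m,0,1)[0],key=cv2.contourArea);W=ray(c,cn[:,0],zu+20)[:,:2]
cx,cy=W.mean(0)
for i in range(8):
    k=(abs(np.hypot(*(W-[cx,cy]).T)-55)<5);s=np.linalg.lstsq(np.c_[2*W[k],np.ones(k.sum())],(W[k]**2).sum(1),rcond=None)[0];cx,cy=s[:2]
print("dish circle",cx,cy,np.sqrt(s[2]+cx*cx+cy*cy),k.sum())
mb=np.zeros_like(m);bb=slice(b-8,b+9),slice(a-8,a+9);mb[bb]=(g.max(-1)<165)[bb]
cb=max(cv2.findContours(mb,0,1)[0],key=cv2.contourArea);(x,y),r=cv2.minEnclosingCircle(cb);print("ball",ray(c,[x,y],zu+17)[0,:2],r)
q=np.zeros_like(m);q[175:232,392:434]=(P[175:232,392:434,2]>150)
cn=max(cv2.findContours(q,0,1)[0],key=cv2.contourArea);W=ray(c,cn[:,0],163)[:,:2].astype(np.float32);rc=cv2.minAreaRect(W);print("head",rc)
H=P[q>0];print("head z",np.median(H[:,2]),H[:,:2].mean(0))
E
python3 meas.py R1 104
python3 - <<'E'
from h import *
c=wcam(load("wrist_R1.npz"));g=c["color"].astype(int)
m=np.zeros(g.shape[:2],np.uint8);m[200:312,300:345]=(g[200:312,300:345].min(-1)>110)&(c["z_map"][200:312,300:345]<190)
v,u=np.nonzero(m);W=ray(c,np.c_[u,v],135)[:,:2];vx,vy,x0,y0=cv2.fitLine(W.astype(np.float32),cv2.DIST_L2,0,.01,.01).ravel();print(np.degrees(np.arctan2(vy,vx)),x0,y0)
# window in side view
s=load("side0.npz");print("win side",ray(s,[334.8,165.9],115))
for A in ("top0.npz","top_R1.npz"):
  t=load(A);P=cloud(t);q=np.zeros(P.shape[:2],np.uint8);q[175:232,385:440]=(P[175:232,385:440,2]>140)
  cn=max(cv2.findContours(q,0,1)[0],key=cv2.contourArea);ap=cv2.approxPolyDP(cn,3,True)[:,0];print(ap.tolist(),ray(t,ap,163)[:,:2].round(0).tolist())
E
```

```text
pred dish [492.34199419 -24.72281256] 315.9399298275261 210.35535473524385
dish circle 490.8699793630977 -24.80002745472484 53.81541936162458 104
ball [489.86036217 -23.88668359] 4.047844409942627
head ((519.2271118164062, -293.7818298339844), (81.06482696533203, 70.69922637939453), 7.561605453491211)
head z 161.83550622164393 [ 517.15288773 -292.72985748]
-82.556465 477.58237 85.37778
win side [[ 513.85072964 -258.51646298  115.        ]]
[[420, 186], [397, 191], [404, 215], [424, 211]] [[559.0, -319.0], [545.0, -254.0], [477.0, -273.0], [488.0, -329.0]]
[[420, 186], [398, 190], [401, 213], [424, 211]] [[559.0, -319.0], [547.0, -257.0], [482.0, -265.0], [488.0, -329.0]]
```

Dish yaw is −82.5°, matching the scanner normal at about 97.5°. The remaining shift is tool y −97, tool z −7.5, so I'll approach slowly.

```bash
python3 -m creep '[{"xyz":[0,-1,-0.1],"rotation":[0,0,0],"hand":11},{"xyz":[0,-3.5,-0.3],"rotation":[0,0,0],"hand":11},{"xyz":[0,-8,-0.6],"rotation":[0,0,0],"hand":11},{"xyz":[0,-14.5,-1.1],"rotation":[0,0,0],"hand":11},{"xyz":[0,-22.5,-1.7],"rotation":[0,0,0],"hand":11},{"xyz":[0,-30.5,-2.3],"rotation":[0,0,0],"hand":11},{"xyz":[0,-38.5,-2.9],"rotation":[0,0,0],"hand":11},{"xyz":[0,-46.5,-3.5],"rotation":[0,0,0],"hand":11}]'; python3 -m creep '[{"xyz":[0,-8,-0.6],"rotation":[0,0,0],"hand":11},{"xyz":[0,-16,-1.2],"rotation":[0,0,0],"hand":11},{"xyz":[0,-24,-1.9],"rotation":[0,0,0],"hand":11},{"xyz":[0,-31.5,-2.5],"rotation":[0,0,0],"hand":11},{"xyz":[0,-38,-3],"rotation":[0,0,0],"hand":11},{"xyz":[0,-43,-3.4],"rotation":[0,0,0],"hand":11},{"xyz":[0,-47,-3.7],"rotation":[0,0,0],"hand":11},{"xyz":[0,-49,-3.9],"rotation":[0,0,0],"hand":11}]'; python3 -m creep '[{"xyz":[0,-1,0],"rotation":[0,0,0],"hand":11},{"xyz":[0,-1.5,0],"rotation":[0,0,0],"hand":11},{"xyz":[0,-1.5,0],"rotation":[0,0,0],"hand":11},{"xyz":[0,-1.5,0],"rotation":[0,0,0],"hand":11}]'; python3 look.py F1; python3 meas.py F1 104; python3 - <<'E'
from h import *
s=cv2.imread("pics/side_F1.png");t=cv2.imread("pics/top_F1.png")
cv2.imwrite("pics/F1b.png",cv2.resize(s[130:270,255:395],None,fx=4,fy=4))
cv2.imwrite("pics/F1t.png",cv2.resize(t[140:260,260:450],None,fx=4,fy=4))
c=load("wrist_F1.npz");z=c["z_map"].astype(float);T=c["tool_from_camera"]
v,u=np.mgrid[205:340:12,318:326];zz=z[v,u];P=np.stack([(u-c["cx"])/c["fx"]*zz,(v-c["cy"])/c["fy"]*zz,zz],-1)@T[:3,:3].T+T[:3,3]
print(np.median(P,1).round(1)[:, :2].tolist())
E
```

```text
t: 14.3
eef_pos: [482.1, 25.2, 108.8]
tcp_rot: [[0.0, -0.132, 0.991], [-0.0, 0.991, 0.132], [-1.0, -0.0, 0.0]]
wrist_force: [-0.5, -0.2, -1.7]
finger_gap: 11.7
t: 15.3
eef_pos: [484.7, -23.4, 108.8]
tcp_rot: [[0.0, -0.133, 0.991], [-0.0, 0.991, 0.133], [-1.0, -0.0, 0.0]]
wrist_force: [-0.3, 0.3, -2.1]
finger_gap: 11.4
t: 15.8
eef_pos: [484.9, -24.6, 108.8]
tcp_rot: [[0.0, -0.133, 0.991], [0.0, 0.991, 0.133], [-1.0, 0.0, 0.0]]
wrist_force: [0.0, 0.9, -1.6]
finger_gap: 11.5
15.8 11.514310666955925 [484.88242413 -24.58931384 108.79814865] [ 0.02094667  0.85489442 -1.62737958] [ 0.13510591 -0.04444466 -0.01804923]
pred dish [ 497.89781586 -121.72118078] 349.4885651138218 208.68029543743245
dish circle 496.58970196772526 -125.32614826714962 53.89677378899353 97
ball [ 495.31831071 -121.31727331] 4.0478596687316895
head ((519.1614379882812, -294.66949462890625), (80.73246765136719, 68.87171936035156), 7.896895885467529)
head z 161.40195881182143 [ 518.52899341 -293.91082491]
[[-25.7, 38.7], [-26.9, 33.4], [-27.5, 27.8], [-27.0, 21.6], [-27.1, 15.4], [-27.3, 9.1], [-26.9, 2.2], [-26.9, -4.6], [-26.5, -11.9], [-26.5, -19.2], [-26.9, -26.4], [-26.9, -34.2]]
```

View pics/F1b.png

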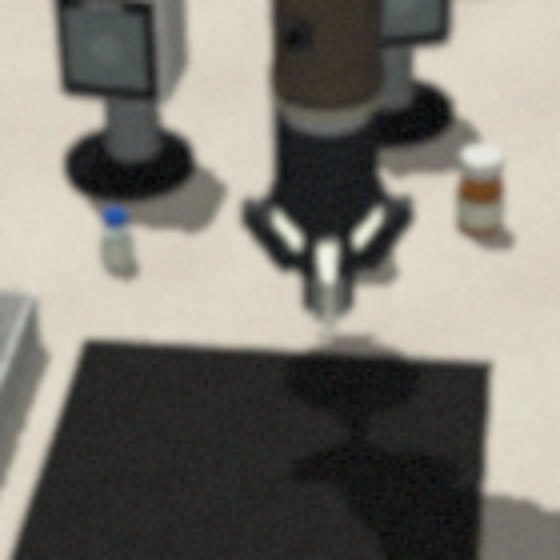

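View pics/F1t.png

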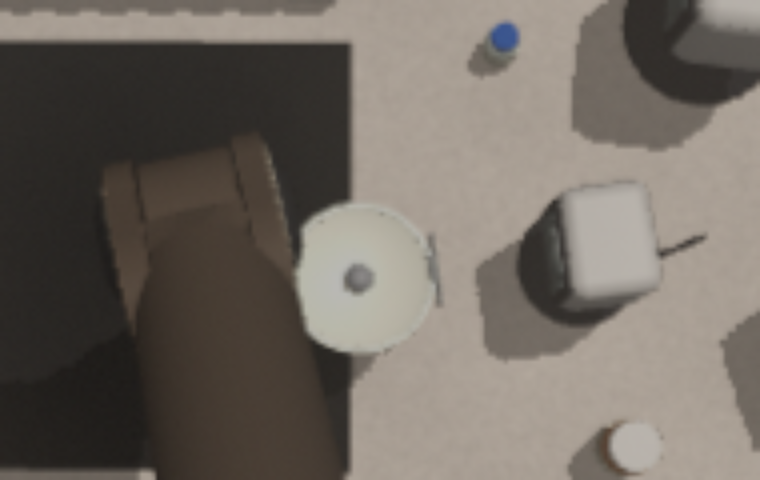

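Top crop: the label at (434,268) squarely faces the scanner window and the ball is central at (358,278). By measurement the label is about 80 mm from the window, with a lateral error of about 1 mm. I'll hold briefly, check it is still, and hand in.

```bash
python3 -m creep '[{"xyz":[0,0,0],"rotation":[0,0,0],"hand":11},{"xyz":[0,0,0],"rotation":[0,0,0],"hand":11},{"xyz":[0,0,0],"rotation":[0,0,0],"hand":11},{"xyz":[0,0,0],"rotation":[0,0,0],"hand":11}]'; python3 look.py F2; python3 meas.py F2 104; python3 -c "
from workcell import *
print(abs(read_state()['qvel']).max());finish_job()"
```

```text
t: 16.45
eef_pos: [484.9, -24.7, 108.8]
tcp_rot: [[0.0, -0.133, 0.991], [-0.0, 0.991, 0.133], [-1.0, -0.0, 0.0]]
wrist_force: [-0.1, 0.4, -1.3]
finger_gap: 11.5
16.45 11.489178568508938 [484.87063685 -24.71222987 108.80186626] [-0.13057451  0.37664342 -1.3315613 ] [ 0.15445865  0.07070261 -0.01616249]
pred dish [ 497.86508912 -121.84690032] 349.5320519615457 208.69184434521358
dish circle 496.61472364618413 -125.58910815376112 53.82570759472053 104
ball [ 495.31831071 -121.31727331] 4.0478596687316895
head ((519.6296997070312, -294.1396789550781), (80.36314392089844, 69.8784408569336), 7.581491947174072)
head z 162.11306814005997 [ 516.67952284 -291.78191192]
0.10595356707505764
the job is handed in; nothing more can be done
```

I gripped the dish by its handle and lifted it. I then turned it about 89° clockwise and brought the label in front of the smallest scanner's window, the one between the vial and the jar. I handed the job in at 16.5 s, still holding the dish there.

**Last checks:**
- **Label position:** it sits about 76–80 mm from the window and within about 1–2 mm sideways. Its heading matches the window's to about 0.5°, and it is at about 115 mm height.
- **Level and still:** the handle was level to within 0.5° with no slip in the grip. The arm was at rest, with joint speeds of about 0.1°/s.
- **Ball:** it stayed in the middle of the dish, within the measurement error.
- **Other objects:** I saw no contact with the scanner, and the vial and jar stood undisturbed. The arm never went near the carton, but I did not check it again.

**Uncertain or disagreeing:**
- **Dish centre:** the final top-view circle fit, partly hidden by the arm, put the centre about 4 mm nearer the scanner than the arm pose and the ball did. That is where the 76–80 mm range comes from.
- **Grip force:** I could not measure it. I kept it gentle by commanding the fingers to 11 mm on the 12 mm handle.

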